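# Clear down the hair-colour station

### The job

The colour client is done, so clear down the station: collect the purple hair clips lying on the counter into the grey mixing bowl, then take the bowl by its handle in under the low glass shelf and tip all the clips out of it into the steel disinfecting tray without banging the shelf. Stand the empty bowl upright on the round rinse mat, and put every colour pot back upright in the bin of its own colour on the rack, at whatever point suits you. Leave everything else where it stands.

Things in the scene. Friction and masses are not known exactly. Their poses are not given: they have to be found in the camera images.
- bowl: grey smooth plastic mixing bowl with a stick handle, 100 to 165 g: round foot 56 mm across, sides flaring straight to a rim 120 mm across at 54 mm height, wall 3 mm, inner floor 4 mm up. The handle runs from the rim along -x to 156 mm from the centre. Origin at the centre of the foot, z up, x away from the handle. It starts on the counter with one clip in it; clips slide out as it is tipped by 80 to 105 degrees
- bowl_grip (a point): point on the axis of the bowl's handle, in the middle of its teal sleeve, 115 mm from the bowl's centre and 48 mm above the foot; axes as the bowl's. The handle is a level round bar 18 mm thick along x, so that it can be gripped with the gripper upright or leaning to either side
- bowl_mouth (a point): centre of the bowl's mouth, 54 mm above the foot; its axes are the bowl's
- clip0: purple plastic claw hair clip (butterfly clip), 42 mm long (its x) by 24 mm wide (its y, the way to grip it) by 26 mm high, 12 g; origin at the centre of its underside as it lies jaws down, z up; it starts in the bowl, any way round
- clip1: purple plastic claw hair clip (butterfly clip), 42 mm long (its x) by 24 mm wide (its y, the way to grip it) by 26 mm high, 12 g; origin at the centre of its underside as it lies jaws down, z up; it starts lying on the counter, or is absent (2 to 4 of clip1 to clip4 are there)
- clip2: purple plastic claw hair clip (butterfly clip), 42 mm long (its x) by 24 mm wide (its y, the way to grip it) by 26 mm high, 12 g; origin at the centre of its underside as it lies jaws down, z up; it starts lying on the counter, or is absent (2 to 4 of clip1 to clip4 are there)
- clip3: purple plastic claw hair clip (butterfly clip), 42 mm long (its x) by 24 mm wide (its y, the way to grip it) by 26 mm high, 12 g; origin at the centre of its underside as it lies jaws down, z up; it starts lying on the counter, or is absent (2 to 4 of clip1 to clip4 are there)
- clip4: purple plastic claw hair clip (butterfly clip), 42 mm long (its x) by 24 mm wide (its y, the way to grip it) by 26 mm high, 12 g; origin at the centre of its underside as it lies jaws down, z up; it starts lying on the counter, or is absent (2 to 4 of clip1 to clip4 are there)
- tray: open steel disinfecting tray with a blue floor, on the counter beneath the glass shelf (fixed): outside 170 mm (x, depth) by 250 mm (y, along the shelf) by 40 mm high, walls and floor 4 mm; origin at the centre of its underside, x points to the back of the shelf. Its front 15 to 25 mm stand out in front of the shelf's front edge
- shelf: low clear glass shelf (fixed): board 200 mm deep (x) by 300 mm wide (y), underside 200 mm above the counter, with small things on its back half (up to 290 mm above the counter). Two steel uprights 18 mm square carry it at x = 80, y = -135 and 135 mm; front and sides are open. Origin on the counter below the middle of the board, x points to its back; front edge at x = -100 mm
- mat: round dark rubber rinse mat lying on the counter (fixed), 160 mm across, 4 mm thick (with printed rings); origin at the centre of its underside
- pot_red: upright white pot of hair colour with a red lid and red band, 50 mm across and 46 mm high, 80 to 170 g; origin at the centre of its underside, z up; it stands on the counter, or is absent (2 or 3 of the pots are there)
- bin_red: open square bin with red floor, front and rim, home of the red pot: outside 72 mm square, inside 64 mm, 16 mm high, floor 4 mm thick (fixed); origin at the centre of its underside, 6 mm above the counter. One of three bins side by side in y, 76 mm apart, on the wooden base of the colour rack, in an order that varies
- pot_yellow: upright white pot of hair colour with a yellow lid and yellow band, 50 mm across and 46 mm high, 80 to 170 g; origin at the centre of its underside, z up; it stands on the counter, or is absent (2 or 3 of the pots are there)
- bin_yellow: open square bin with yellow floor, front and rim, home of the yellow pot: outside 72 mm square, inside 64 mm, 16 mm high, floor 4 mm thick (fixed); origin at the centre of its underside, 6 mm above the counter. One of three bins side by side in y, 76 mm apart, on the wooden base of the colour rack, in an order that varies
- pot_blue: upright white pot of hair colour with a blue lid and blue band, 50 mm across and 46 mm high, 80 to 170 g; origin at the centre of its underside, z up; it stands on the counter, or is absent (2 or 3 of the pots are there)
- bin_blue: open square bin with blue floor, front and rim, home of the blue pot: outside 72 mm square, inside 64 mm, 16 mm high, floor 4 mm thick (fixed); origin at the centre of its underside, 6 mm above the counter. One of three bins side by side in y, 76 mm apart, on the wooden base of the colour rack, in an order that varies
- timer: white kitchen timer, 46 mm square, 20 mm high, standing among the clips and pots; origin at the centre of its underside; not part of the job, to be left where it is
- comb: black comb lying flat, 180 mm by 34 mm, 6 mm high, behind the rack; origin at the centre of its underside; not part of the job, to be left where it is
- tint_brush: tint brush lying flat, 200 mm long, 50 mm wide, 11 mm high, at the left; origin at the centre of its underside; not part of the job, to be left where it is
- developer: white developer bottle, 68 mm across, 170 mm high, behind the rack; origin at the centre of its underside; not part of the job, to be left where it is
- spray_can: purple spray can, 56 mm across, 180 mm high, behind the rack; origin at the centre of its underside; not part of the job, to be left where it is
- pumpkin: ornamental orange pumpkin, 90 mm across, 75 mm high, at the left; origin at the centre of its underside; not part of the job, to be left where it is
- mug: white mug, 80 mm across, 90 mm high, at the right; origin at the centre of its underside; not part of the job, to be left where it is
Things that resemble listed ones, but are neither listed nor needed, are in the scene too. Leave any black or orange look-alike of the pot_red alone.

How it is judged:
By the outcome, as a careful person would: the job done as asked, in the order asked, and still so for the second after the job is handed in, with the robot touching nothing.
Of clip1, clip2, clip3, clip4 only 2 to 4 are there at a start; the rules pass over those that are not, and their reading is None.
Of pot_red, pot_yellow, pot_blue only 2 to 3 are there at a start; the rules pass over those that are not, and their reading is None.
At some moment in a run one of clip1, clip2, clip3, clip4, pot_red, pot_yellow, pot_blue may be knocked a few centimetres aside while the robot is not near it.
It also fails if it takes over 210 s, if anything falls off the work surface, if the arm or the gripper's body presses on something with over 40 N, if the wrist force passes 120 N, or if a joint passes its speed limit or range.

### The arm

A 6-joint arm with a two-finger parallel gripper is mounted at the origin on the work surface. World frame = base frame: x ahead of the robot, y to its left, z up, the work surface at z = 0. Lengths are in m, angles in rad, forces in N, time in s.
With the tool pointing down it reaches from about 0.4 to 0.825 m from the base axis. Payload 7 kg.
Tool frame: the origin (TCP) lies midway between the tips of the shut fingers; the grasp point (between the pads) lies 19 mm behind it; z points along the fingers, y is the line along which they close (so a half turn about z gives the same grasp; the last joint's range is limited). The gripper opens to 88 mm and grips with 3 to 60 N. Pads are 19 mm wide; open, the fingers measure 130 mm over their backs; the gripper's body (78 mm by 193 mm) begins 47 mm behind the grasp point.
Start: joints at [-0.896, 0.359, 0.012, 0, -1.224, -0.288], TCP at [0.255, -0.625, 0.227] pointing down, gripper open.
Joint ranges: [-3.07, 3.07], [-1.43, 2.12], [-1.02, 1.25], [-3.03, 1.67], [-3.05, -0], [-3.03, 3.03]. Speed limits (rad/s): [2.39, 2.39, 3.01, 3.14, 3.14, 3.14].

### API

Orientations are given as [roll, pitch, yaw] about the fixed x, y, z axes, in that order (R = Rz(yaw) Ry(pitch) Rx(roll)).
In Python, from station import arm, grab_frame, camera_params, spot_in gives the robot as it stands.
- The arm moves only by the shell command python3 -m jog 'ROWS' [FORCE]. ROWS is JSON, a list that holds one entry, the list of rows, each a list of 7 numbers: the shift along the tool's x, y, z in mm, then the turn, a rotation vector about the tool's x, y, z in rad, then the finger opening in mm, from 0 to 87.6. In form: [[[x, y, z, wx, wy, wz, fingers], ...]]. A call has 1 to 20 rows; each row is the pose to reach, as a shift and turn from the pose commanded when the call began, along the tool's axes at that moment; what a row does not reach only later rows make up. A row lasts 1/8 s, in which the tool goes at most 62.5 mm and 10.7 degrees, less where a joint would pass 70% of its speed; a pose out of reach is approached as far as the arm can. A call with a gripper value outside its range is refused whole. The fingers move at their own pace and stop on an object; FORCE is the grip in N (left out, the last holds). Time passes only in rows, so rows that repeat a pose let the fingers close. It gives the time, the measured TCP pose, the force, the opening and the grip force at its end, in the units of the state.
- arm.get_state(): the state, without advancing time (a new reading comes with each control period).
- grab_frame(name): name is "scene" or "top" or "wrist"; returns (picture, depth): 384x512x3 uint8, blue, green, red; 384x512 float32, m along the optical axis (not along the pixel's ray), 0 where there is no reading.
- camera_params(name): a dict with "mtx" (3x3 intrinsics, pixels), "R" (3x3) and "t" (3): a world point X has camera coordinates R X + t. Camera axes: x right, y down, z forward; pixel columns grow to the right and rows downward; lengths in m; the calibration is good to about 2 mm. A picture is of the moment at which its call begins: read the wrist's pose just before it. camera_params takes no time and is no camera call; for the wrist camera it gives the pose at the moment of the call.
- arm.job_done(): hands the job in; it is judged then, once.
Trained networks look in the newest picture that a camera, given by its name, has taken for a name from the list of things; names that differ only in an ending like _2 or _b are one class to them, and where a whole thing is asked for, a point or a joint stands for the part that bears it (a point fixed in the world has none). Each returns a list of dicts, best first, with "confidence" (0 to 1); they miss things now and then, are a little off and sometimes report something else, mostly with a low value. They report only what shows in the picture. A call takes as long as a camera call. They do not tell look-alikes from the thing itself.
- spot_in(query, camera): "uv" ([column, row] in pixels, amid what is visible of it).
The state is a dict: "t": time; "q": joint angles; "qd": joint speeds; "joint_efforts": joint torques, N m; "eef_pos": TCP position; "ee_rot": TCP orientation; "force": force on the tool from outside, world axes, zero at the start; "moment": the same for the moment, N m; "width": finger opening in m; "gripper_force": force on a finger pad.
Only numpy, scipy, OpenCV 4.12 (cv2) and the standard library are available. Lean on these libraries where they do the work, as an engineer would, in place of code of your own. Each camera call takes 0.05 s, during which the arm holds its last target. There are 200 camera calls.

## Working session

There is one attempt and no reset: what is moved stays moved. The work goes in short steps, Python scripts to look and compute and a shell command to move; the robot and the scene stay as the last step left them, time stands still between calls to the robot, and variables do not carry over. Pictures are saved under pics/ and viewed, at most 16 in all, crops included, and the job is handed in when it is done.

```bash
ls; mkdir -p pics
python3 - <<'E'
from station import arm, grab_frame, camera_params, spot_in
import cv2
for n in ("scene","top"):
    p,d=grab_frame(n); cv2.imwrite(f"pics/{n}0.png",cv2.resize(p,(800,600),interpolation=cv2.INTER_CUBIC))
    c=camera_params(n); print(n,c["mtx"],c["R"],c["t"])
print(arm.get_state())
E
```

```text
pics
scene [[408.8972108    0.         254.37648078]
 [  0.         408.8972108  186.53677969]
 [  0.           0.           1.        ]] [[ 0.18707497  0.98215907  0.0191445 ]
 [ 0.62991647 -0.10498222 -0.76953491]
 [-0.75379586  0.15602016 -0.63831772]] [-0.07404583 -0.29973609  1.78621846]
top [[487.69243568   0.         262.38288712]
 [  0.         487.69243568 186.5700265 ]
 [  0.           0.           1.        ]] [[ 0.01346917 -0.99980188  0.01465522]
 [-0.98366875 -0.01587983 -0.17928642]
 [ 0.17948362 -0.01200105 -0.98368776]] [-0.03712512  0.56888468  1.45343581]
{'t': 0.1, 'q': array([-8.95927478e-01,  3.59298204e-01,  1.11629061e-02, -3.14551338e-04,
       -1.22413296e+00, -2.88076720e-01]), 'qd': array([ 0.00116493, -0.00206497,  0.00101605,  0.00182252,  0.00024222,
       -0.00034744]), 'joint_efforts': array([-1.24420087e-03, -5.84163558e+01,  2.93751204e+01,  7.01564535e+00,
        1.01459402e-02, -4.75429351e-05]), 'eef_pos': array([ 0.2544149 , -0.62473696,  0.22573175]), 'ee_rot': array([ 3.14009736e+00, -1.34694747e-04, -2.75490752e+00]), 'force': array([-0.23572642, -0.51264713,  0.44974583]), 'moment': array([0.05733117, 0.0119396 , 0.03189999]), 'gripper_force': 0.0, 'width': 0.08741971182063314}
```

View pics/scene0.png

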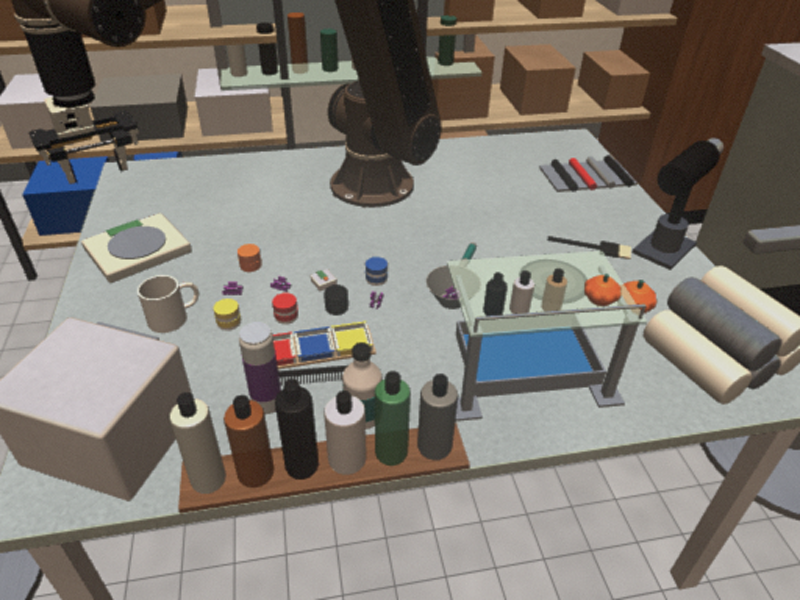

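View pics/top0.png

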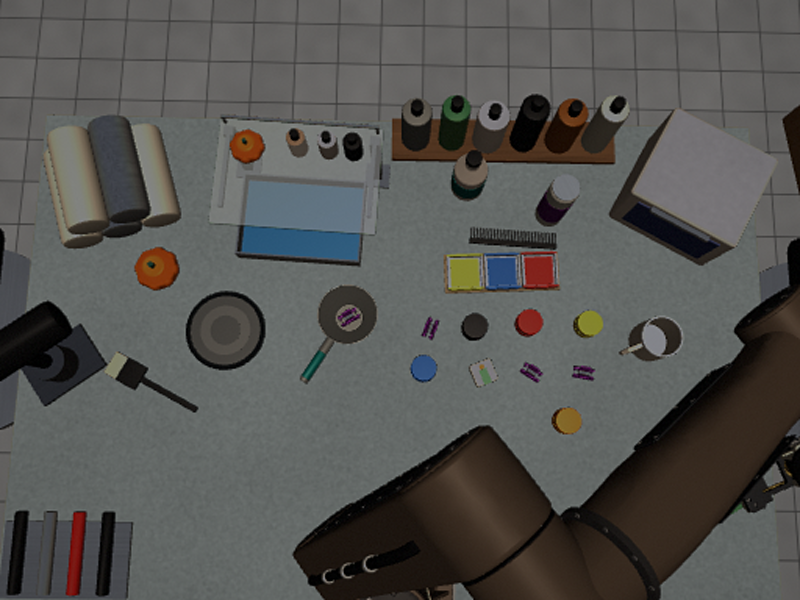

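Top view (800x600): counter clips at (430,328), (531,372) and (583,373), and one in the bowl at (348,317). Pots: blue (424,368), red (529,322), yellow (588,323). Look-alikes: black (474,326) and orange (567,420), which I'll leave alone. Bins: yellow, blue, red at (464/502/539,271). The mat is at (226,330), with the tray under the shelf at (300,230).

```bash
cat > h.py <<'E'
from station import arm, grab_frame, camera_params, spot_in
import cv2, numpy as np
from scipy.spatial.transform import Rotation as Rt
def cloud(n):
    c=camera_params(n); p,d=grab_frame(n)
    v,u=np.mgrid[:384,:512]; K=c["mtx"]
    X=np.dstack([(u-K[0,2])/K[0,0]*d,(v-K[1,2])/K[1,1]*d,d])
    W=(X-c["t"])@c["R"]
    W[d==0]=np.nan
    return p,W
def hsv(p): return cv2.cvtColor(p,cv2.COLOR_BGR2HSV)
def blobs(mask,W,amin=15):
    n,l,s,c=cv2.connectedComponentsWithStats(mask.astype(np.uint8))
    out=[]
    for i in range(1,n):
        if s[i,4]<amin: continue
        P=W[l==i]; P=P[~np.isnan(P[:,0])]
        if len(P)<5: continue
        r=cv2.minAreaRect((P[:,:2]*1000).astype(np.float32))
        out.append((np.round(c[i],0),s[i,4],np.round(np.median(P,0)*1000),np.round(r[0]),np.round(r[1]),round(r[2]),np.round(np.nanpercentile(P[:,2],95)*1000)))
    return out
COL=dict(purple=((135,60,30),(165,255,255)),blue=((100,120,60),(125,255,255)),yellow=((22,110,80),(35,255,255)),red=((0,150,80),(5,255,255)),red2=((174,150,80),(180,255,255)),teal=((75,100,30),(97,255,255)))
def R(s): return Rt.from_euler('xyz',s["ee_rot"])
def go(pos,rpy):
    """tool-frame shift mm and rotvec from the current pose to a target pose"""
    s=arm.get_state(); r=R(s)
    return np.round(r.inv().apply(np.array(pos)-s["eef_pos"])*1000,1), np.round((r.inv()*Rt.from_euler('xyz',rpy)).as_rotvec(),3)
E
python3 - <<'E'
from h import *
p,W=cloud("top"); H=hsv(p)
for k,(a,b) in COL.items():
    print(k)
    for o in blobs(cv2.inRange(H,a,b)>0,W):
        if o[2][0]>200: print("  ",*o)
for n in ("clip1","pot_red","timer","mat","bowl","bowl_grip","tray","shelf"):
    print(n,[(np.round(o["uv"]),round(o["confidence"],2),np.round(W[int(o["uv"][1]),int(o["uv"][0])],3)) for o in spot_in(n,"top")])
# bowl rim : points z 45-60 near
x=W[...,0];y=W[...,1];z=W[...,2]
g=lambda u,v:W[int(v*.64),int(u*.64)]
b=g(330,300);print(b)
near=np.hypot(x-g(348,315)[0],y-g(348,315)[1])<.085
m=near&(z>.046)&(z<.062); P=W[m][:,:2].astype(np.float32)*1000
print("rim",cv2.minEnclosingCircle(P),len(P))
for nm,pts in dict(mat=(226,330),timer=(484,373),by=(464,272),bb=(502,271),br=(539,271)).items(): print(nm,g(*pts))
u=(np.mgrid[:384,:512]/.64)
gray=H[...,2]
mm=(H[...,2]<60)&(u[1]>180)&(u[1]<270)&(u[0]>285)&(u[0]<375)
print("mat",cv2.minEnclosingCircle(W[mm][:,:2].astype(np.float32)*1000))
E
```

```text
purple
   [222. 200.] 37 [530.  97.  23.] [532.  99.] [13. 39.] 32 30.0
   [224. 205.] 30 [516.  91.  21.] [517.  90.] [ 8. 38.] 31 31.0
   [273. 209.] 35 [505. -63.  18.] [506. -63.] [ 9. 39.] 67 26.0
   [277. 211.] 32 [499. -76.  16.] [501. -77.] [ 9. 38.] 67 29.0
   [341. 236.] 38 [ 426. -276.   17.] [ 425. -277.] [41. 10.] 57 27.0
   [374. 236.] 36 [ 426. -378.   17.] [ 427. -377.] [39.  8.] 79 28.0
   [338. 240.] 35 [ 411. -266.   19.] [ 412. -267.] [40.  9.] 50 28.0
   [372. 241.] 33 [ 410. -373.   17.] [ 412. -376.] [40.  9.] 80 29.0
blue
   [192. 155.] 1238 [677. 198.   5.] [678. 196.] [243.  56.] 87 12.0
   [319. 162.] 27 [ 657. -205.   22.] [ 656. -213.] [ 4. 67.] 1 27.0
   [321. 174.] 352 [ 620. -215.   12.] [ 618. -215.] [66. 66.] 90 23.0
   [271. 235.] 209 [421. -57.  47.] [420. -56.] [47. 47.] 46 52.0
yellow
   [299. 163.] 31 [ 653. -150.   22.] [ 654. -138.] [ 6. 71.] 1 30.0
   [297. 175.] 355 [ 614. -139.   12.] [ 614. -140.] [66. 69.] 2 23.0
   [377. 206.] 205 [ 514. -384.   46.] [ 514. -385.] [48. 48.] 69 52.0
red
   [344. 161.] 36 [ 661. -286.   23.] [ 660. -289.] 
[... 817 characters left out ...]
, 0.01 ]))]
tray [(array([189., 156.]), 0.73, array([0.677, 0.208, 0.006])), (array([419., 217.]), 0.63, array([ 0.491, -0.524,  0.003])), (array([219., 202.]), 0.48, array([0.522, 0.105, 0.033])), (array([299., 177.]), 0.15, array([ 0.609, -0.145,  0.012]))]
shelf [(array([190., 110.]), 0.57, array([0.758, 0.184, 0.208]))]
[0.5519604  0.13025106 0.03921922]
rim ((514.8005981445312, 103.02809143066406), 71.03325653076172) 314
mat [0.49328851 0.34081998 0.0092521 ]
timer [ 0.41578275 -0.17592531  0.01747527]
by [ 0.61916033 -0.13582052  0.01153588]
bb [ 0.62237198 -0.21482778  0.01795236]
br [ 0.62447915 -0.28887575  0.01378297]
mat ((495.76153564453125, 342.8177185058594), 82.11546325683594)
```

Run:
```python
from h import *
p,W=cloud("top"); x,y,z=W[...,0],W[...,1],W[...,2]
reg=(y>.02)&(y<.36)&(x>.56)&(x<.9)
t=reg&(z>.03)&(z<.05)&(x<.7); P=(W[t][:,:2]*1000)
# tray front wall
for lo,hi,nm in ((.03,.05,"wall"),(.19,.215,"glass")):
    m=reg&(z>lo)&(z<hi); P=W[m][:,:2]*1000
    print(nm,len(P),P.min(0),P.max(0),cv2.minAreaRect(P.astype(np.float32)))
    yy=np.arange(60,340,20)
    print([ (int(a),int(P[abs(P[:,1]-a)<10][:,0].min())) for a in yy if (abs(P[:,1]-a)<10).any()])
m=cv2.inRange(hsv(p),(100,120,60),(125,255,255))>0
Q=W[m&(y>0)&(z<.02)][:,:2]*1000
print("floor front",[(int(a),int(Q[abs(Q[:,1]-a)<5][:,0].min())) for a in range(80,320,20) if (abs(Q[:,1]-a)<5).any()],Q.min(0),Q.max(0))
print(go([.503,-.070,.2],[np.pi,0,-.37]), W[int(230*.64),int(300*.64)])
```

```text
wall 316 [560.11858927  33.40120931] [832.62346701 323.51303413] ((704.7450561523438, 182.38973999023438), (276.22613525390625, 279.5658264160156), 85.23401641845703)
[(60, 560), (80, 560), (100, 563), (120, 561), (140, 560), (160, 635), (180, 636), (200, 636), (220, 637), (240, 639), (260, 640), (280, 641), (300, 642), (320, 643)]
glass 6168 [643.855428    27.27580948] [860.60910352 336.50442929] ((752.7830200195312, 182.61195373535156), (300.80548095703125, 202.54049682617188), 86.9114761352539)
[(60, 645), (80, 646), (100, 648), (120, 648), (140, 650), (160, 649), (180, 651), (200, 652), (220, 655), (240, 655), (260, 657), (280, 656), (300, 658), (320, 659)]
floor front [(80, 645), (100, 646), (120, 645), (140, 647), (160, 647), (180, 649), (200, 648), (220, 654), (240, 652), (260, 654), (280, 655), (300, 655)] [644.84520387  79.29851676] [709.63119972 317.96449015]
(array([-439.4,  420.4,   26.6]), array([-0.   , -0.   , -2.385])) [0.70279711 0.19882984 0.00917264]
```

```bash
python3 -m jog '[[[-439,420,27,0,0,-2.385,44],[-439,420,27,0,0,-2.385,44],[-439,420,27,0,0,-2.385,44],[-439,420,27,0,0,-2.385,44],[-439,420,27,0,0,-2.385,44],[-439,420,27,0,0,-2.385,44],[-439,420,27,0,0,-2.385,44],[-439,420,27,0,0,-2.385,44],[-439,420,27,0,0,-2.385,44],[-439,420,27,0,0,-2.385,44],[-439,420,27,0,0,-2.385,44],[-439,420,27,0,0,-2.385,44],[-439,420,27,0,0,-2.385,44],[-439,420,27,0,0,-2.385,44],[-439,420,27,0,0,-2.385,44],[-439,420,27,0,0,-2.385,44]]]' 20
cat >> h.py <<'E'
def clips(n,save=None):
    p,W=cloud(n)
    if save: cv2.imwrite(f"pics/{save}.png",p)
    m=cv2.inRange(hsv(p),*COL["purple"]); m[~(W[...,2]<.09)]=0
    k=15 if n=="wrist" else 5
    m2=cv2.morphologyEx(m,cv2.MORPH_CLOSE,np.ones((k,k),np.uint8))
    for o in blobs(m2>0,W,50):
        print("clip",*o)
E
python3 - <<'E'
from h import *
clips("wrist","w0"); s=arm.get_state(); print(s["eef_pos"],s["ee_rot"],s["q"])
clips("top")
E
```

```text
t: 2.6
eef_pos: [0.5027, -0.0706, 0.1996]
ee_rot: [-3.141, -0.0, -0.372]
force: [-0.7, 0.4, -0.1]
width: 0.0442
gripper_force: 0.0
clip [509. 141.] 97 [ 417. -357.    6.] [ 420. -360.] [13. 21.] 78 14.0
clip [251. 165.] 691 [505. -70.  17.] [501. -69.] [23. 45.] 69 27.0
clip [437. 171.] 708 [ 419. -268.   17.] [ 415. -275.] [52. 24.] 57 27.0
clip [116. 200.] 709 [523.  92.  21.] [520.  98.] [26. 51.] 24 31.0
[ 0.50269968 -0.07061544  0.19957848] [-3.14156738e+00 -3.44419679e-06 -3.71261555e-01] [ 2.47877653e-01  1.02767776e-01 -3.90708803e-01 -2.11028552e-05
 -1.07730228e+00  9.51667115e-01]
clip [274. 212.] 58 [496. -67.  17.] [496. -67.] [24. 23.] 68 30.0
clip [340. 238.] 100 [ 418. -272.   16.] [ 418. -272.] [40. 24.] 54 27.0
clip [373. 238.] 105 [ 419. -375.   15.] [ 419. -378.] [43. 26.] 81 29.0
```

View pics/w0.png

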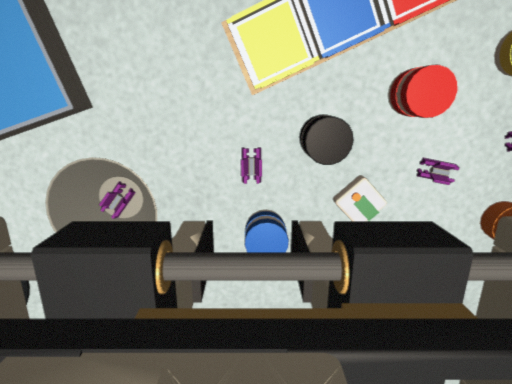

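The wrist view shows clip A centred at (251,165) under the fingers, and the bowl with its clip at (118,200). I'll grasp clip A now.

```bash
python3 -m jog '[[[0,0,60,0,0,0,44],[0,0,120,0,0,0,44],[0,0,165,0,0,0,44],[0,0,185,0,0,0,44],[0,0,195,0,0,0,44],[0,0,195,0,0,0,44],[0,0,195,0,0,0,14],[0,0,195,0,0,0,14],[0,0,195,0,0,0,14],[0,0,195,0,0,0,14],[0,0,195,0,0,0,14],[0,0,150,0,0,0,14],[0,0,90,0,0,0,14],[0,0,45,0,0,0,14],[0,0,45,0,0,0,14]]]' 15
python3 - <<'E'
from h import *
p,W=cloud("wrist"); x,y,z=[W[...,i] for i in range(3)]
m=(z>.045)&(z<.060)&(np.hypot(x-.52,y-.1)<.08)
P=W[m][:,:2]*1000
Pt,Wt=cloud("top"); m2=(Wt[...,2]>.045)&(Wt[...,2]<.062)&(np.hypot(Wt[...,0]-.52,Wt[...,1]-.1)<.08); P2=Wt[m2][:,:2]*1000
from scipy.optimize import least_squares
for Q in (P,P2):
    # robust fit of circle radius 59
    f=least_squares(lambda c:np.hypot(Q[:,0]-c[0],Q[:,1]-c[1])-58.5,[520,100],loss="soft_l1",f_scale=2)
    print(len(Q),f.x)
cv2.imwrite("pics/w1.png",p)
mt=cv2.inRange(hsv(Pt),*COL["teal"])>0
for o in blobs(mt,Wt): print("teal",*o)
E
```

```text
t: 4.58
eef_pos: [0.5051, -0.0702, 0.1587]
ee_rot: [-3.138, -0.007, -0.369]
force: [0.5, -0.0, -0.5]
width: 0.0235
gripper_force: 15.0
1944 [518.36618947  93.63168632]
35 [525.5748503  96.2150432]
```

```bash
python3 -m jog '[[[-28,-75,0,0,0,0.2,14],[-55,-150,0,0,0,0.4,14],[-55,-150,0,0,0,0.63,14],[-55,-150,0,0,0,0.63,14],[-55,-150,60,0,0,0.63,14],[-55,-150,97,0,0,0.63,14],[-55,-150,97,0,0,0.63,14],[-55,-150,97,0,0,0.63,14],[-55,-150,97,0,0,0.63,36],[-55,-150,97,0,0,0.63,36],[-55,-150,97,0,0,0.63,36],[-55,-150,40,0,0,0.63,36],[-55,-150,0,0,0,0.63,36],[-55,-150,0,0,0,0.63,36]]]'
python3 - <<'E'
from h import *
clips("wrist","w2");clips("top"); print(go([.418,-.272,.15],[np.pi,0,.92]),arm.get_state()["q"])
print(go([.418,-.272,.15],[np.pi,0,.92-np.pi]))
E
```

```text
t: 6.42
eef_pos: [0.5077, 0.0901, 0.1583]
ee_rot: [-3.134, -0.001, -0.999]
force: [0.6, -0.1, -0.5]
width: 0.0357
gripper_force: 0.0
clip [251. 176.] 2060 [509.  88.  31.] [506.  92.] [54. 51.] 28 49.0
clip [340. 238.] 100 [ 418. -272.   15.] [ 418. -272.] [40. 25.] 53 28.0
clip [373. 238.] 104 [ 419. -375.   15.] [ 419. -377.] [43. 25.] 78 28.0
(array([256.7, 268.8,   4.5]), array([-1.00e-03, -1.00e-03, -1.92e+00])) [ 5.57394939e-01  1.53805349e-01 -4.42316994e-01 -4.30496192e-04
 -9.73405201e-01  1.35823609e-02]
(array([256.7, 268.8,   4.5]), array([-1.000e-03,  1.000e-03,  1.222e+00]))
```

```bash
python3 -m jog '[[[60,60,0,0,0,0.18,44],[100,100,0,0,0,0.36,44],[140,145,0,0,0,0.54,44],[180,190,0,0,0,0.72,44],[220,235,0,0,0,0.9,44],[257,269,0,0,0,1.08,44],[257,269,0,0,0,1.222,44],[257,269,0,0,0,1.222,44],[257,269,0,0,0,1.222,44],[257,269,0,0,0,1.222,44],[257,269,0,0,0,1.222,44],[257,269,0,0,0,1.222,44]]]'
python3 - <<'E'
from h import *
clips("wrist","w3"); s=arm.get_state(); print(s["eef_pos"],s["ee_rot"],s["q"])
E
```

```text
t: 8.02
eef_pos: [0.4184, -0.272, 0.1546]
ee_rot: [-3.141, 0.0, -2.221]
force: [-0.5, -0.3, 0.0]
width: 0.0439
gripper_force: 0.0
clip [184.  90.] 1115 [ 418. -376.   17.] [ 418. -377.] [44. 26.] 83 27.0
clip [252. 175.] 888 [ 416. -274.   17.] [ 418. -270.] [46. 23.] 58 27.0
[ 0.41841037 -0.27214197  0.15464785] [-3.14141466e+00  1.16852422e-04 -2.22083997e+00] [-1.82271916e-01  1.31091166e-01 -4.70939593e-01 -2.91747609e-05
 -9.68554006e-01 -4.67755214e-01]
```

```bash
python3 -m jog '[[[0,0,60,0,0,0,44],[0,0,115,0,0,0,44],[0,0,140,0,0,0,44],[0,0,150,0,0,0,44],[0,0,150,0,0,0,44],[0,0,150,0,0,0,14],[0,0,150,0,0,0,14],[0,0,150,0,0,0,14],[0,0,150,0,0,0,14],[0,0,150,0,0,0,14],[0,0,100,0,0,0,14],[0,0,40,0,0,0,14],[0,0,0,0,0,0,14],[0,0,0,0,0,0,14]]]'
python3 -m jog '[[[-50,20,0,0,0,-0.16,14],[-100,40,0,0,0,-0.32,14],[-150,60,0,0,0,-0.48,14],[-200,80,0,0,0,-0.64,14],[-250,100,0,0,0,-0.8,14],[-300,120,0,0,0,-0.96,14],[-365,142,0,0,0,-1.12,14],[-365,142,0,0,0,-1.22,14],[-365,142,0,0,0,-1.22,14],[-365,142,40,0,0,-1.22,14],[-365,142,82,0,0,-1.22,14],[-365,142,82,0,0,-1.22,14],[-365,142,82,0,0,-1.22,14],[-365,142,82,0,0,-1.22,36],[-365,142,82,0,0,-1.22,36],[-365,142,82,0,0,-1.22,36],[-365,142,30,0,0,-1.22,36],[-365,142,0,0,0,-1.22,36],[-365,142,0,0,0,-1.22,36]]]'
python3 - <<'E'
from h import *
clips("wrist","w4");clips("top"); print(arm.get_state()["q"])
print(go([.419,-.376,.15],[np.pi,0,1.41-np.pi]))
E
```

```text
t: 9.82
eef_pos: [0.4203, -0.2731, 0.1584]
ee_rot: [-3.135, 0.003, -2.221]
force: [-0.4, -0.1, -1.3]
width: 0.0243
gripper_force: 14.4
t: 12.2
eef_pos: [0.528, 0.1048, 0.1575]
ee_rot: [-3.136, -0.001, -1.001]
force: [-0.3, 0.3, -0.6]
width: 0.0358
gripper_force: 0.0
clip [263. 176.] 3208 [520.  96.  35.] [518.  99.] [83. 53.] 34 50.0
clip [373. 238.] 104 [ 419. -374.   16.] [ 419. -377.] [42. 25.] 77 30.0
[ 5.60528460e-01  1.91867264e-01 -3.94687332e-01 -3.82930181e-04
 -9.83632847e-01  8.47007963e-03]
(array([346.7, 348.9,   4.3]), array([-0.   ,  0.001,  0.73 ]))
```

View pics/w4.png

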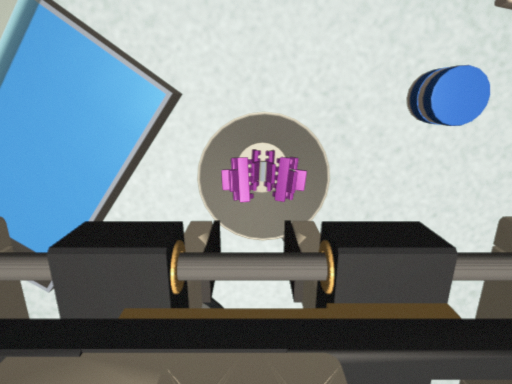

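The wrist view shows three clips settled in the bowl, centred at (263,176). Next is the last clip.

```bash
python3 -m jog '[[[50,50,0,0,0,0.1,44],[100,100,0,0,0,0.2,44],[150,150,0,0,0,0.3,44],[200,200,0,0,0,0.4,44],[250,250,0,0,0,0.5,44],[300,300,0,0,0,0.6,44],[347,349,0,0,0,0.73,44],[347,349,0,0,0,0.73,44],[347,349,0,0,0,0.73,44],[347,349,0,0,0,0.73,44],[347,349,0,0,0,0.73,44],[347,349,0,0,0,0.73,44]]]'
python3 - <<'E'
from h import *
clips("wrist","w5"); s=arm.get_state(); print(s["eef_pos"],s["ee_rot"],s["q"])
E
```

```text
t: 13.8
eef_pos: [0.4199, -0.3754, 0.1546]
ee_rot: [-3.141, 0.0, -1.73]
force: [-0.3, -0.6, 0.6]
width: 0.0441
gripper_force: 0.0
clip [253. 174.] 890 [ 417. -378.   17.] [ 417. -374.] [47. 23.] 81 27.0
[ 0.41990091 -0.37550922  0.15472944] [-3.14132006e+00 -9.15294243e-06 -1.73015446e+00] [-3.82250823e-01  2.34660904e-01 -3.37796550e-01 -6.10766140e-05
 -9.98071002e-01  2.22925779e-01]
```

```bash
python3 -m jog '[[[0,0,60,0,0,0,44],[0,0,115,0,0,0,44],[0,0,140,0,0,0,44],[0,0,150,0,0,0,44],[0,0,150,0,0,0,44],[0,0,150,0,0,0,14],[0,0,150,0,0,0,14],[0,0,150,0,0,0,14],[0,0,150,0,0,0,14],[0,0,150,0,0,0,14],[0,0,100,0,0,0,14],[0,0,40,0,0,0,14],[0,0,0,0,0,0,14],[0,0,0,0,0,0,14]]]'
python3 -m jog '[[[-50,0,0,0,0,-0.1,14],[-100,0,0,0,0,-0.2,14],[-150,-6,0,0,0,-0.3,14],[-210,-10,0,0,0,-0.4,14],[-270,-12,0,0,0,-0.5,14],[-330,-15,0,0,0,-0.6,14],[-390,-20,0,0,0,-0.73,14],[-450,-23,0,0,0,-0.73,14],[-483,-23,0,0,0,-0.73,14],[-483,-23,0,0,0,-0.73,14],[-483,-23,40,0,0,-0.73,14],[-483,-23,75,0,0,-0.73,14],[-483,-23,75,0,0,-0.73,14],[-483,-23,75,0,0,-0.73,36],[-483,-23,75,0,0,-0.73,36],[-483,-23,75,0,0,-0.73,36],[-483,-23,30,0,0,-0.73,36],[-483,-23,0,0,0,-0.73,36],[-483,-23,0,0,0,-0.73,36]]]'
python3 - <<'E'
from h import *
clips("wrist","w6");clips("top"); print(arm.get_state()["q"])
E
```

```text
t: 15.6
eef_pos: [0.4213, -0.3775, 0.1587]
ee_rot: [-3.134, -0.002, -1.731]
force: [1.0, -0.2, -0.4]
width: 0.0235
gripper_force: 15.0
t: 17.98
eef_pos: [0.5212, 0.0975, 0.1578]
ee_rot: [-3.136, -0.001, -1.001]
force: [-0.5, 0.3, -0.3]
width: 0.0361
gripper_force: 0.0
clip [253. 180.] 3556 [522.  95.  43.] [517. 101.] [84. 57.] 29 65.0
[ 5.55405080e-01  1.78191735e-01 -4.11385935e-01 -3.69821472e-04
 -9.79912035e-01  1.36515024e-02]
```

View pics/w6.png

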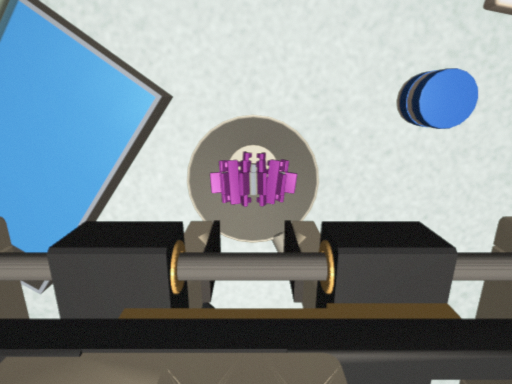

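All four clips are in the bowl, at (253,180). Next I'll measure the handle and go to a pre-grasp leaning to the left.

```bash
cat >> h.py <<'E'
def lean(grip,yaw,deg,back=0):
    """TCP pose with tool x along bowl x; body leaning left by deg; grasp point 'back' m behind grip"""
    rpy=[np.pi-np.radians(deg),0,yaw]; tz=Rt.from_euler('xyz',rpy).apply([0,0,1])
    return np.array(grip)+(.019-back)*tz, rpy
E
python3 - <<'E'
from h import *
print(go(*lean([.421,.157,.048],-.545,35,.12)), lean([.421,.157,.048],-.545,35,.12))
E
```

```text
(array([-129.3,   -1.4,   24.3]), array([-0.601,  0.14 , -0.443])) (array([0.45103259, 0.20653857, 0.13073436]), [np.float64(2.5307274153917776), 0, -0.545])
```

```bash
python3 -m jog '[[[-60,0,-30,-0.1,0.02,-0.07,40],[-110,0,-30,-0.2,0.05,-0.14,40],[-129,-1,-30,-0.3,0.07,-0.22,40],[-129,-1,0,-0.45,0.1,-0.33,40],[-129,-1,24,-0.6,0.14,-0.44,40],[-129,-1,24,-0.6,0.14,-0.44,40],[-129,-1,24,-0.6,0.14,-0.44,40],[-129,-1,24,-0.6,0.14,-0.44,40],[-129,-1,24,-0.6,0.14,-0.44,40]]]' 60
cat >> h.py <<'E'
def handle(n,save=None):
    p,W=cloud(n)
    if save: cv2.imwrite(f"pics/{save}.png",p)
    m=cv2.inRange(hsv(p),*COL["teal"])>0
    for o in blobs(m,W,40): print("teal",n,*o)
    x,y,z=[W[...,i] for i in range(3)]
    m=m&(np.hypot(x-.421,y-.157)<.06)&(z>.04)
    Q=W[m]*1000
    if len(Q)>20:
        T=Q[Q[:,2]>np.percentile(Q[:,2],50)]
        l=cv2.fitLine(T[:,:2].astype(np.float32),cv2.DIST_HUBER,0,.01,.01).ravel(); print("line",l,np.degrees(np.arctan2(l[1],l[0])),np.percentile(Q[:,2],[50,95]))
E
python3 - <<'E'
from h import *
handle("wrist","w7");handle("top","t7"); s=arm.get_state(); print(s["eef_pos"],s["ee_rot"],s["q"])
E
```

```text
t: 19.2
eef_pos: [0.4513, 0.2058, 0.1325]
ee_rot: [2.535, -0.002, -0.548]
force: [0.0, 0.6, -0.2]
width: 0.04
gripper_force: 0.0
teal wrist [250. 186.] 1241 [425. 160.  56.] [422. 159.] [18. 59.] 59 58.0
line [  0.8470767   -0.53147066 423.24887    158.36499   ] -32.104874 [56.40678045 58.2021875 ]
teal top [200. 233.] 113 [423. 157.  56.] [423. 158.] [18. 58.] 57 62.0
line [  0.84096855  -0.54108405 420.21304    157.32039   ] -32.75746 [55.72989252 61.67459854]
[0.45110696 0.20580249 0.1320845 ] [ 2.53416646e+00 -1.67199848e-03 -5.47846125e-01] [ 0.88897537  0.50384698 -0.18495885  0.07796234 -1.48531301  0.10261129]
```

View pics/w7.png

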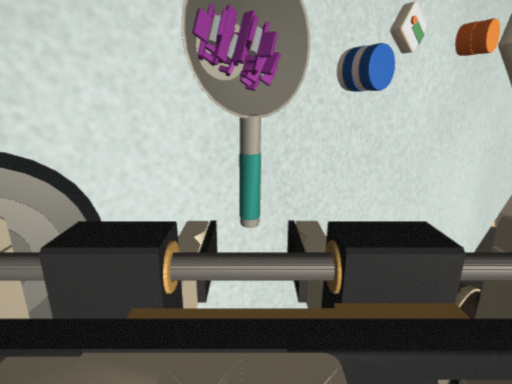

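The wrist view has the teal sleeve at (250,186), centred between the fingers. I'll advance and grip.

Run:
```python
from h import *
print(go(*lean([.4225,.158,.048],-.56,35,0)))
```

```text
(array([  0.2,  -2.2, 119.8]), array([-0.003, -0.008,  0.009]))
```

```bash
python3 -m jog '[[[0,-2,50,0,0,0,40],[0,-2,90,0,0,0.01,40],[0,-2,110,0,0,0.01,40],[0,-2,120,0,0,0.01,40],[0,-2,120,0,0,0.01,40],[0,-2,120,0,0,0.01,40],[0,-2,120,0,0,0.01,10],[0,-2,120,0,0,0.01,10],[0,-2,120,0,0,0.01,10],[0,-2,120,0,0,0.01,10],[0,-2,120,0,0,0.01,10],[0,-2,120,0,0,0.01,10]]]' 60
python3 - <<'E'
from h import *
s=arm.get_state();print(s["eef_pos"],s["ee_rot"],s["q"]); r=R(s)
print(r.inv().apply([0,0,1]))
E
```

```text
t: 20.8
eef_pos: [0.416, 0.1485, 0.0311]
ee_rot: [2.531, -0.007, -0.555]
force: [-1.1, 1.6, 1.0]
width: 0.0161
gripper_force: 60.0
[0.4159941  0.14847449 0.03112443] [ 2.53063908 -0.00688397 -0.55529566] [ 0.87388962  0.55227441 -0.40975206  0.09243422 -1.21575576  0.08014056]
[ 0.00688391  0.57363521 -0.81908196]
```

```bash
python3 -m jog '[[[0,4,-6,0,0,0,10],[0,8,-12,0,0,0,10],[0,14,-20,0,0,0,10],[0,20,-29,0,0,0,10],[0,30,-43,0,0,0,10],[0,40,-57,0,0,0,10],[0,46,-66,0,0,0,10],[0,46,-66,0,0,0,10]]]'
python3 - <<'E'
from h import *
p,W=cloud("scene"); cv2.imwrite("pics/s8.png",p[130:290,200:400].repeat(3,0).repeat(3,1)); handle("wrist","w8");s=arm.get_state();print(s["eef_pos"],s["ee_rot"],s["moment"])
E
```

```text
t: 21.8
eef_pos: [0.416, 0.1493, 0.1124]
ee_rot: [2.533, -0.007, -0.555]
force: [0.2, -0.7, -3.1]
width: 0.0166
gripper_force: 60.0
teal wrist [252. 225.] 2002 [438. 153. 136.] [440. 158.] [56. 28.] 57 138.0
teal wrist [252. 293.] 939 [407. 173. 137.] [426. 170.] [18. 64.] 83 139.0
line [  0.8393071  -0.5436576 425.84518   157.55467  ] -32.932976 [136.33824368 138.6215314 ]
[0.41543633 0.14880695 0.11140892] [ 2.53064749 -0.00666779 -0.55549592] [ 2.03860014 -0.83590216  0.01387437]
```

View pics/s8.png

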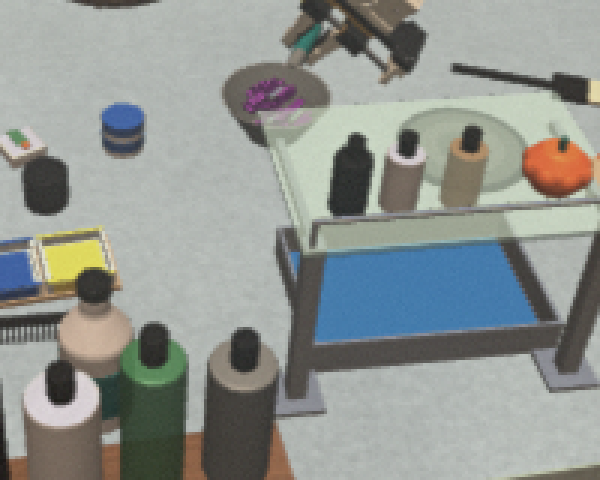

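View pics/w8.png

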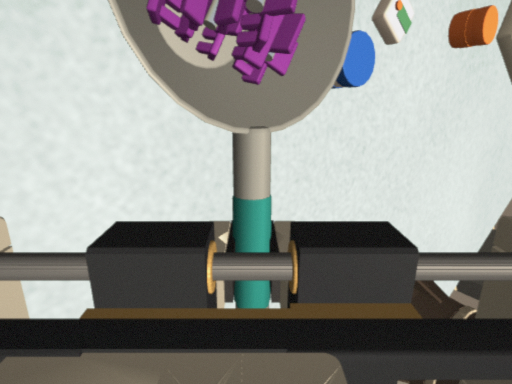

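The bowl hangs level with all the clips in it, with the handle gripped at (252,225). I'll move it to the front of the shelf.

Run:
```python
from h import *
print(go(*lean([.473,.243,.120],-.054,35,0)))
```

```text
(array([  4.4, -86.6, -52.1]), array([ 0.002,  0.282, -0.415]))
```

```bash
python3 -m jog '[[[0,-10,-6,0,0.03,-0.04,10],[1,-20,-12,0,0.06,-0.09,10],[2,-30,-18,0,0.1,-0.14,10],[2,-40,-24,0,0.13,-0.19,10],[3,-50,-30,0,0.16,-0.24,10],[3,-60,-36,0,0.2,-0.29,10],[4,-70,-42,0,0.23,-0.34,10],[4,-80,-48,0,0.26,-0.38,10],[4,-87,-52,0,0.282,-0.415,10],[4,-87,-52,0,0.282,-0.415,10],[4,-87,-52,0,0.282,-0.415,10]]]'
python3 - <<'E'
from h import *
s=arm.get_state();print(s["q"]);print(go(*lean([.593,.237,.119],-.054,35,0)))
p,W=cloud("wrist"); x,y,z=[W[...,i] for i in range(3)]
m=cv2.inRange(hsv(p),*COL["teal"])>0
Q=W[m&(z>.1)]*1000; print(np.median(Q,0))
T=Q[Q[:,2]>np.percentile(Q[:,2],50)];l=cv2.fitLine(T.astype(np.float32),cv2.DIST_HUBER,0,.01,.01).ravel();print(l)
cv2.imwrite("pics/w9.png",p)
E
```

```text
t: 23.28
eef_pos: [0.4722, 0.2323, 0.1043]
ee_rot: [2.529, 0.001, -0.054]
force: [-0.4, -0.8, -2.4]
width: 0.0165
gripper_force: 60.0
[ 1.0305571   0.5001565  -0.35035392  0.28276998 -1.28782673  0.32728785]
(array([120.4,  -0.7,   0.4]), array([0.002, 0.001, 0.   ]))
[483.82552017 249.14773893 128.66719348]
[ 9.9550068e-01 -9.3219124e-02 -1.6987680e-02  4.7679633e+02
  2.4557556e+02  1.3018805e+02]
```

```bash
python3 -m jog '[[[15,0,0,0,0,0,10],[30,0,0,0,0,0,10],[45,0,0,0,0,0,10],[60,0,0,0,0,0,10],[75,0,0,0,0,0,10],[90,0,0,0,0,0,10],[105,0,0,0,0,0,10],[115,0,0,0,0,0,10],[120,0,0,0,0,0,10],[120,0,0,0,0,0,10]]]'
python3 - <<'E'
from h import *
s=arm.get_state();print(s["q"]);
for d in (10,-15,-40,-70): print(d,go(*lean([.593,.237,.119],-.054,d,0)))
p,W=cloud("scene"); cv2.imwrite("pics/s10.png",p[120:280,240:440].repeat(3,0).repeat(3,1))
E
```

```text
t: 24.58
eef_pos: [0.5922, 0.2261, 0.1041]
ee_rot: [2.529, 0.001, -0.054]
force: [-1.1, 0.2, -1.3]
width: 0.0167
gripper_force: 60.0
[ 0.87450394  0.61821191 -0.15652685  0.36246629 -1.32539778  0.45780732]
10 (array([ 0.2, -8.4, -1.3]), array([0.438, 0.001, 0.   ]))
-15 (array([  0.2, -14.9,  -6.3]), array([0.874, 0.001, 0.   ]))
-40 (array([  0.2, -18.7, -13.6]), array([1.311e+00, 1.000e-03, 0.000e+00]))
-70 (array([  0.2, -18.7, -23.4]), array([ 1.834e+00,  1.000e-03, -0.000e+00]))
```

View pics/s10.png

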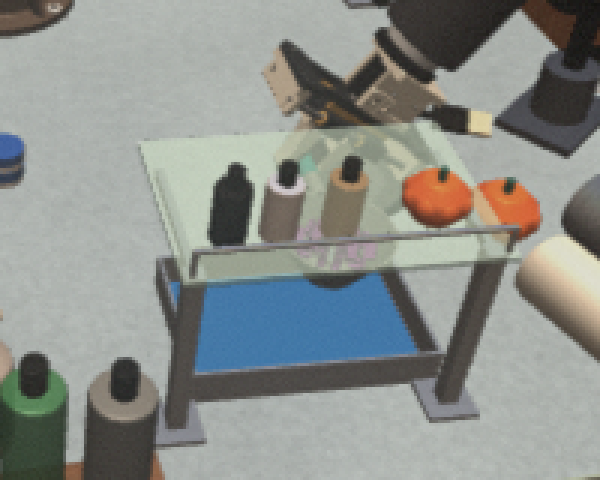

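The bowl is under the glass over the tray at about (335,250). I'll tip it in stages.

```bash
python3 -m jog '[[[0,-3,0,0.15,0,0,10],[0,-6,-1,0.3,0,0,10],[0,-8.4,-1.3,0.438,0,0,10],[0,-11,-3,0.6,0,0,10],[0,-13,-4.5,0.75,0,0,10],[0,-15,-6,0.874,0,0,10],[0,-15,-6,0.874,0,0,10],[0,-15,-6,0.874,0,0,10]]]'
python3 - <<'E'
from h import *
s=arm.get_state();print(s["q"],s["force"]);
for d in (-40,-55,-70): print(d,go(*lean([.593,.237,.119],-.054,d,0)))
E
```

```text
t: 25.62
eef_pos: [0.5929, 0.2417, 0.1006]
ee_rot: [-2.882, 0.001, -0.054]
force: [0.7, -0.2, -1.7]
width: 0.0167
gripper_force: 60.0
[ 0.5507875   0.36552374 -0.20401161 -0.27994439 -0.87194345  1.13329848] [ 0.67456153 -0.17611284 -1.68725989]
-40 (array([ 0.3, -8.3, -1.7]), array([0.439, 0.001, 0.   ]))
-55 (array([  0.3, -12.4,  -4.4]), array([ 0.701,  0.001, -0.   ]))
-70 (array([  0.3, -15.8,  -8.1]), array([ 0.962,  0.001, -0.   ]))
```

```bash
python3 -m jog '[[[0,-3,0,0.15,0,0,10],[0,-6,-1,0.3,0,0,10],[0,-8.4,-1.7,0.438,0,0,10],[0,-11,-3,0.58,0,0,10],[0,-12.4,-4.4,0.7,0,0,10],[0,-14,-6,0.84,0,0,10],[0,-16,-8,0.962,0,0,10],[0,-16,-8,0.962,0,0,10],[0,-16,-8,0.962,0,0,10],[0,-16,-8,0.962,0,0,10],[0,-16,-8,0.962,0,0,10]]]'
python3 - <<'E'
from h import *
s=arm.get_state();print(s["q"],s["force"]);print(go(*lean([.593,.237,.119],-.054,-70,0)))
p,W=cloud("scene"); cv2.imwrite("pics/s11.png",p[120:280,240:440].repeat(3,0).repeat(3,1))
m=cv2.inRange(hsv(p),(125,40,30),(170,255,255))>0
for o in blobs(m,W,8): print(*o)
clips("top","t11")
E
```

```text
t: 27.0
eef_pos: [0.5937, 0.2562, 0.1136]
ee_rot: [-1.919, -0.002, -0.052]
force: [0.2, -0.2, -1.6]
width: 0.0167
gripper_force: 60.0
[-0.07794416  0.62635916 -0.09079204 -1.28788118 -1.36307684  2.26455053] [ 0.24057686 -0.22287503 -1.58938568]
(array([ 0.4,  1.5, -0.9]), array([-0.001,  0.002,  0.002]))
[326. 216.] 47 [678. 175.  21.] [758. 140.] [ 23. 209.] 65 203.0
[335. 219.] 29 [706. 195.  31.] [701. 198.] [ 9. 24.] 61 45.0
[340. 220.] 29 [712. 207.  30.] [694. 214.] [ 8. 50.] 70 45.0
[345. 224.] 40 [722. 221.  25.] [724. 222.] [10. 30.] 70 38.0
[350. 224.] 35 [728. 234.  26.] [729. 234.] [ 9. 27.] 67 40.0
[168. 243.] 464 [ 773. -310.   85.] [ 768. -312.] [53. 24.] 89 125.0
[321. 235.] 112 [755. 135.  23.] [751. 135.] [40. 26.] 79 29.0
clip [197. 157.] 66 [667. 178.  25.] [668. 179.] [23. 29.] 64 32.0
```

View pics/s11.png

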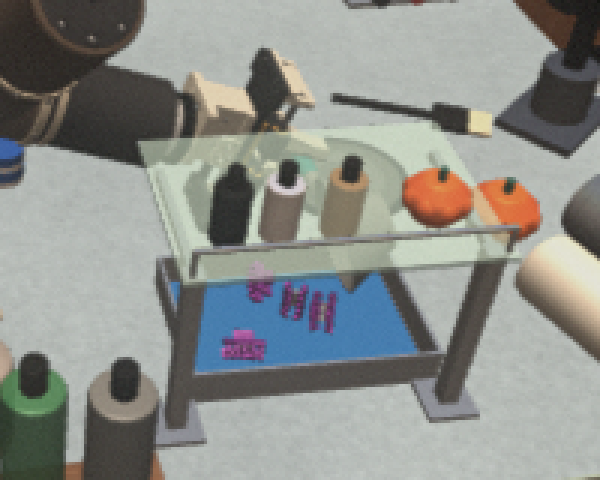

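All four clips are in the tray, at (260,282), (293,300), (322,310) and (243,345), and the bowl is empty. I'll turn it back upright.

Run:
```python
from h import *
for d in (-50,-30,-10,10,35): print(d,go(*lean([.593,.237,.119],-.054,d,0)))
p,W=cloud("top")
for a in [(105,365),(125,370),(150,385),(197,408)]: print(W[int(a[1]*.64),int(a[0]*.64)])
```

```text
-50 (array([ 0.3,  7.5, -1.8]), array([-0.35 ,  0.001,  0.002]))
-30 (array([ 0.3, 13.3, -5.1]), array([-0.699,  0.001,  0.002]))
-10 (array([  0.3,  17.5, -10.2]), array([-1.048,  0.   ,  0.002]))
10 (array([  0.3,  19.7, -16.4]), array([-1.397, -0.   ,  0.002]))
35 (array([  0.3,  19.4, -24.6]), array([-1.834e+00, -1.000e-03,  2.000e-03]))
[0.42124286 0.57644685 0.00532479]
[0.41207711 0.53330926 0.01141071]
[0.38226541 0.48313516 0.00708171]
[0.33770998 0.3880932  0.00578922]
```

```bash
python3 -m jog '[[[0,4,-1,-0.17,0,0,10],[0,7.5,-2,-0.35,0,0,10],[0,10.5,-3.5,-0.52,0,0,10],[0,13,-5,-0.7,0,0,10],[0,15.5,-7.5,-0.87,0,0,10],[0,17.5,-10,-1.05,0,0,10],[0,18.7,-13,-1.22,0,0,10],[0,19.7,-16,-1.4,0,0,10],[0,20,-20,-1.57,0,0,10],[0,19.7,-23,-1.72,0,0,10],[0,19.4,-24.6,-1.834,0,0,10],[0,19.4,-24.6,-1.834,0,0,10],[0,19.4,-24.6,-1.834,0,0,10]]]'
python3 -m jog '[[[-30,0,0,0,0,0,10],[-60,0,0,0,0,0,10],[-90,0,0,0,0,0,10],[-120,0,0,0,0,0,10],[-150,0,0,0,0,0,10],[-170,0,0,0,0,0,10],[-170,0,0,0,0,0,10],[-170,0,0,0,0,0,10]]]'
python3 - <<'E'
from h import *
p,W=cloud("wrist"); cv2.imwrite("pics/w12.png",p); x,y,z=[W[...,i] for i in range(3)]
m=cv2.inRange(hsv(p),*COL["teal"])>0
Q=W[m&(z>.08)]*1000; print(np.median(Q,0))
P,Wt=cloud("top"); x,y,z=[Wt[...,i] for i in range(3)]
m=(z>.11)&(z<.14)&(np.hypot(x-.54,y-.25)<.09); Q=Wt[m][:,:2]*1000
from scipy.optimize import least_squares
print(len(Q),least_squares(lambda c:np.hypot(Q[:,0]-c[0],Q[:,1]-c[1])-58.5,[537,247],loss="soft_l1",f_scale=2).x)
H=hsv(P);u=(np.mgrid[:384,:512]/.64)
mm=(H[...,2]<60)&(u[1]>180)&(u[1]<270)&(u[0]>285)&(u[0]<375)&(z<.02)
print("mat",cv2.minEnclosingCircle(Wt[mm][:,:2].astype(np.float32)*1000))
cv2.imwrite("pics/t12.png",cv2.resize(P,(800,600)))
s=arm.get_state();print(s["q"]);print(go(*lean([.381,.349,.119],-.054,35,0)))
E
```

```text
t: 28.78
eef_pos: [0.592, 0.2257, 0.1024]
ee_rot: [2.533, 0.001, -0.054]
force: [0.7, -0.3, -1.0]
width: 0.0167
gripper_force: 60.0
t: 29.78
eef_pos: [0.423, 0.2349, 0.103]
ee_rot: [2.533, 0.0, -0.054]
force: [0.4, 0.8, -2.1]
width: 0.0164
gripper_force: 60.0
[434.69617736 251.64332419 127.47803112]
417 [541.99247225 237.02235918]
mat ((503.6329650878906, 347.85467529296875), 73.20100402832031)
[ 1.10528668  0.45719786 -0.4169735   0.24132249 -1.27489806  0.27184445]
(array([-48.2, -82.3, -58.5]), array([-0.001,  0.001,  0.   ]))
```

View pics/t12.png

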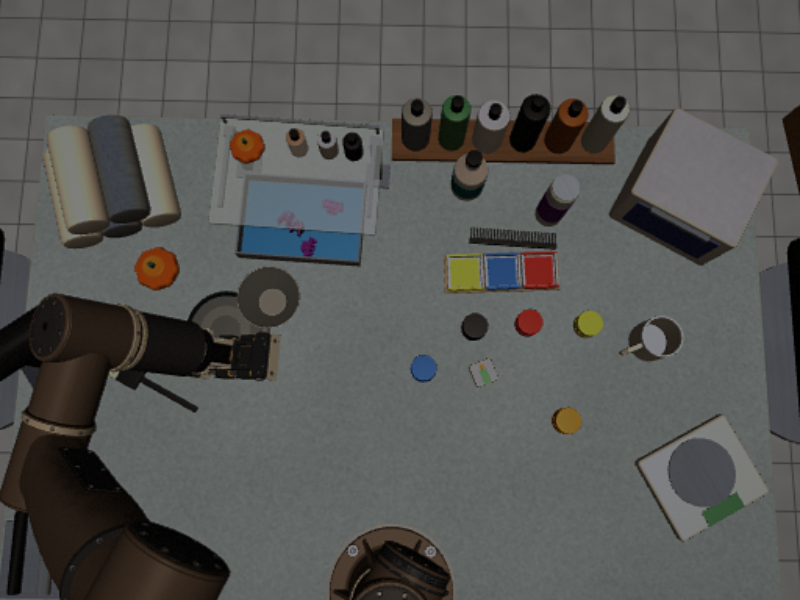

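The top view shows the empty bowl at (268,297), the clips in the tray, and the arm close to the lamp at left (50,350). I'll place the bowl with its handle turned (yaw 0.8) so the wrist stays clear of the lamp.

Run:
```python
from h import *
for f in (.25,.5,.75,1):
  print(f,go(*lean(np.array([.4235,.246,.119])+f*np.array([-.0075,.015,0]),-.054+f*.854,35,0)))
```

```text
0.25 (array([ 0.1, -3.1, -3.2]), array([-0.001,  0.123, -0.175]))
0.5 (array([ 0.2, -6.6, -5.7]), array([-0.001,  0.245, -0.35 ]))
0.75 (array([  0.2, -10.6,  -8.4]), array([-0.001,  0.368, -0.525]))
1 (array([ -0.2, -14.9, -11.4]), array([-0.001,  0.49 , -0.7  ]))
```

```bash
python3 -m jog '[[[0,-1.5,-1.5,0,0.06,-0.088,10],[0,-3,-3,0,0.123,-0.175,10],[0,-5,-4.5,0,0.185,-0.26,10],[0,-6.6,-5.7,0,0.245,-0.35,10],[0,-8.5,-7,0,0.305,-0.44,10],[0,-10.6,-8.4,0,0.368,-0.525,10],[0,-13,-10,0,0.43,-0.61,10],[0,-15,-11,0,0.49,-0.7,10],[0,-15,-11,0,0.49,-0.7,10],[0,-15,-11,0,0.49,-0.7,10],[0,-15,-11,0,0.49,-0.7,10]]]'
python3 - <<'E'
from h import *
P,Wt=cloud("top"); x,y,z=[Wt[...,i] for i in range(3)]
m=(z>.11)&(z<.14)&(np.hypot(x-.495,y-.343)<.09); Q=Wt[m][:,:2]*1000
from scipy.optimize import least_squares
print(len(Q),least_squares(lambda c:np.hypot(Q[:,0]-c[0],Q[:,1]-c[1])-58.5,[495,343],loss="soft_l1",f_scale=2).x)
cv2.imwrite("pics/t13.png",cv2.resize(P[130:330,0:300],(750,500)))
s=arm.get_state();print(s["q"]);print(go(*lean([.416,.261,.051],.8,35,0)))
E
```

```text
t: 31.25
eef_pos: [0.4238, 0.2538, 0.103]
ee_rot: [2.532, -0.0, 0.799]
force: [-1.0, 0.5, -1.6]
width: 0.0164
gripper_force: 60.0
401 [498.70076599 344.07199752]
[ 1.28995084  0.25949751 -0.87493273  0.70725776 -0.89088822  0.50020095]
(array([ -0.1, -38.4,  55.5]), array([-0.001,  0.   , -0.   ]))
```

View pics/t13.png

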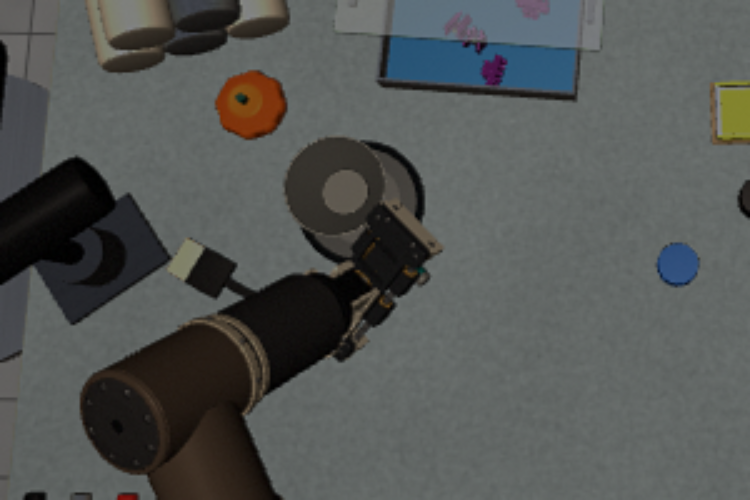

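```bash
python3 -m jog '[[[0,-9,13,0,0,0,10],[0,-18,26,0,0,0,10],[0,-25,36,0,0,0,10],[0,-30,43,0,0,0,10],[0,-33,47,0,0,0,10],[0,-34.5,49.5,0,0,0,10],[0,-34.5,49.5,0,0,0,10]]]'
python3 - <<'E'
from h import *
s=arm.get_state();print(s["q"],s["force"],s["moment"]);print(go(*lean([.416,.261,.051],.8,35,0)))
E
```

```text
t: 32.17
eef_pos: [0.4235, 0.2532, 0.0427]
ee_rot: [2.532, 0.0, 0.801]
force: [0.3, 0.5, -2.4]
width: 0.0165
gripper_force: 60.0
[ 1.24852384  0.35430709 -0.95466693  0.85197146 -0.75615935  0.34719639] [ 0.29944158  0.50366459 -2.42169859] [ 1.23155553  1.67586307 -0.03967233]
(array([ 0.3, -4.1,  6. ]), array([-0.001, -0.   ,  0.001]))
```

```bash
python3 -m jog '[[[0,-2,3,0,0,0,10],[0,-3.5,5,0,0,0,10],[0,-4.3,6.2,0,0,0,10],[0,-4.3,6.2,0,0,0,10],[0,-4.3,6.2,0,0,0,10]]]'
```

```text
t: 32.8
eef_pos: [0.4235, 0.253, 0.0353]
ee_rot: [2.531, 0.0, 0.801]
force: [-1.0, -1.4, 1.3]
width: 0.0165
gripper_force: 60.0
```

Contact with the mat, so I'll release and back off along the tool axis.

```bash
python3 -m jog '[[[0,0,0,0,0,0,40],[0,0,0,0,0,0,40],[0,0,0,0,0,0,40],[0,0,0,0,0,0,40],[0,0,-30,0,0,0,40],[0,0,-70,0,0,0,40],[0,0,-110,0,0,0,40],[0,0,-140,0,0,0,40],[0,0,-140,0,0,0,40]]]' 20
python3 - <<'E'
from h import *
P,Wt=cloud("wrist"); x,y,z=[Wt[...,i] for i in range(3)]
m=(z>.048)&(z<.066)&(np.hypot(x-.495,y-.343)<.07); Q=Wt[m][:,:2]*1000
from scipy.optimize import least_squares
print(len(Q),least_squares(lambda c:np.hypot(Q[:,0]-c[0],Q[:,1]-c[1])-58.5,[495,343],loss="soft_l1",f_scale=2).x)
cv2.imwrite("pics/w14.png",P)
s=arm.get_state();print(s["q"],s["eef_pos"])
p,W=cloud("top");H=hsv(p)
for k in ("blue","yellow","red"):
    for o in blobs(cv2.inRange(H,*COL[k])>0,W):
        if o[2][2]>35 and o[2][0]<.6e3: print(k,*o)
print(go([.421,-.057,.15],[np.pi,0,-.6]))
E
```

```text
t: 33.92
eef_pos: [0.3655, 0.3113, 0.1512]
ee_rot: [2.534, -0.003, 0.803]
force: [1.0, -0.3, -1.4]
width: 0.0399
gripper_force: 0.0
3102 [495.59358745 349.54876932]
[ 1.47548231  0.22353986 -0.73976462  0.5318104  -1.08111014  0.52883308] [0.36563357 0.30986364 0.15016766]
blue [271. 235.] 209 [421. -57.  47.] [420. -56.] [47. 47.] 45 52.0
yellow [377. 206.] 203 [ 514. -384.   47.] [ 514. -384.] [48. 48.] 4 53.0
red [339. 206.] 202 [ 515. -265.   47.] [ 514. -265.] [47. 47.] 3 52.0
(array([-224.2,  241.4,  168.2]), array([ 0.506, -0.426,  1.354]))
```

View pics/w14.png

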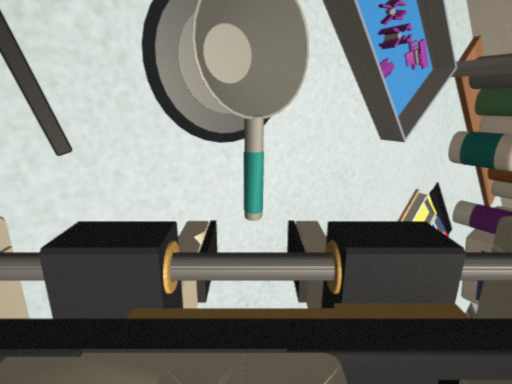

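The bowl stands on the mat, with its handle at (254,185). Next are the pots. I'll check what clearance there is behind the rack.

Run:
```python
from h import *
p,W=cloud("top");x,y,z=[W[...,i] for i in range(3)]
for a,b in ((-.36,-.27),(-.27,-.2),(-.2,-.1)):
    m=(y>a)&(y<b)&(x>.6)&(x<.85)&(z>.04); print(a,b,m.sum(), np.nanpercentile(x[m],[1,5,50]) if m.any() else "", z[m].max() if m.any() else "")
p,W=cloud("scene");x,y,z=[W[...,i] for i in range(3)]
for a,b in ((-.36,-.27),(-.27,-.2),(-.2,-.1)):
    m=(y>a)&(y<b)&(x>.6)&(x<.85)&(z>.04); print(a,b,m.sum(), np.nanpercentile(x[m],[1,5,50]) if m.any() else "")
print(go([.47,.1,.17],[np.pi,0,-.52]))
print(go([.4205,-.0565,.15],[np.pi,0,-.52]))
```

```text
-0.36 -0.27 545 [0.71971063 0.72083116 0.73545666] 0.18920224518391635
-0.27 -0.2 0  
-0.2 -0.1 517 [0.77179983 0.7736586  0.79253683] 0.17664311713279085
-0.36 -0.27 1015 [0.72646447 0.73713561 0.76951728]
-0.27 -0.2 0 
-0.2 -0.1 686 [0.79415552 0.80104967 0.82235969]
(array([-76.8, 191.6, 108.9]), array([ 0.52 , -0.401,  1.277]))
(array([-223.5,  240.2,  167.7]), array([ 0.52 , -0.401,  1.277]))
```

```bash
python3 -m jog '[[[0,0,-30,0,0,0,74],[-20,50,0,0.1,-0.08,0.25,74],[-40,100,40,0.2,-0.16,0.5,74],[-60,140,75,0.3,-0.23,0.75,74],[-77,192,109,0.41,-0.31,1.0,74],[-77,192,109,0.52,-0.4,1.277,74],[-120,210,130,0.52,-0.4,1.277,74],[-170,225,150,0.52,-0.4,1.277,74],[-223,240,168,0.52,-0.4,1.277,74],[-223,240,168,0.52,-0.4,1.277,74],[-223,240,168,0.52,-0.4,1.277,74],[-223,240,168,0.52,-0.4,1.277,74],[-223,240,168,0.52,-0.4,1.277,74],[-223,240,168,0.52,-0.4,1.277,74],[-223,240,168,0.52,-0.4,1.277,74]]]' 25
cat >> h.py <<'E'
def pots(n):
    p,W=cloud(n);H=hsv(p)
    for k in ("blue","yellow","red"):
        for o in blobs(cv2.inRange(H,*COL[k])>0,W,60):
            if (o[2][2]>38 or o[6]>35): 
                x,y,z=[W[...,i] for i in range(3)]
                m=(np.hypot(x-o[2][0]/1e3,y-o[2][1]/1e3)<.035)&(z>.042)&(z<.075)&(cv2.inRange(H,*COL[k])>0)
                print(k,n,o[0],np.round(cv2.minEnclosingCircle((W[m][:,:2]*1000).astype(np.float32))[0]),o[2],o[6])
E
python3 - <<'E'
from h import *
pots("wrist");pots("top");s=arm.get_state();print(s["q"]);print(go([.4205,-.0565,.022],[np.pi,0,-.52]))
E
```

```text
t: 36.0
eef_pos: [0.4211, -0.0544, 0.1497]
ee_rot: [-3.139, -0.0, -0.518]
force: [0.4, -0.1, -1.2]
width: 0.0738
gripper_force: 0.0
blue wrist [254. 183.] [420. -56.] [421. -57.  47.] 48.0
yellow top [377. 206.] [ 514. -385.] [ 513. -384.   47.] 53.0
red top [339. 206.] [ 515. -265.] [ 515. -265.   47.] 52.0
red top [ 48. 354.] [0. 0.] [ 65. 592.  30.] 36.0
[ 0.3379734   0.00567531 -0.62217122 -0.00189231 -0.9410756   0.71547101]
(array([  0.4,   2.1, 127.7]), array([-0.002, -0.   ,  0.002]))
```

```bash
python3 -m jog '[[[0,2,60,0,0,0,74],[0,2,105,0,0,0,74],[0,2,122,0,0,0,74],[0,2,128,0,0,0,74],[0,2,128,0,0,0,74],[0,2,128,0,0,0,40],[0,2,128,0,0,0,40],[0,2,128,0,0,0,40],[0,2,128,0,0,0,40],[0,2,128,0,0,0,40],[0,2,100,0,0,0,40],[0,2,60,0,0,0,40],[0,2,20,0,0,0,40],[0,2,20,0,0,0,40]]]' 25
python3 - <<'E'
from h import *
print(go([.618,-.215,.13],[np.pi,0,-.52]),go([.618,-.215,.034],[np.pi,0,-.52]))
E
```

```text
t: 37.85
eef_pos: [0.422, -0.0562, 0.1326]
ee_rot: [-3.135, -0.005, -0.519]
force: [0.7, -0.1, -2.3]
width: 0.0496
gripper_force: 25.0
(array([248.9,  40.8,   3.4]), array([-0.007, -0.005,  0.001])) (array([248.5,  41.5,  99.4]), array([-0.007, -0.005,  0.001]))
```

```bash
python3 -m jog '[[[45,7,0,0,0,0,40],[90,14,0,0,0,0,40],[135,21,0,0,0,0,40],[180,28,0,0,0,0,40],[225,35,0,0,0,0,40],[250,39,0,0,0,0,40],[250,39,0,0,0,0,40],[250,39,0,0,0,0,40],[250,39,0,0,0,0,40]]]'
python3 - <<'E'
from h import *
s=arm.get_state();print(s["eef_pos"]); p,W=cloud("top");H=hsv(p)
for k in ("blue","yellow","red"):
    for o in blobs(cv2.inRange(H,*COL[k])>0,W,20):
        if o[2][0]>560 and o[2][1]<0: print(k,*o)
E
```

```text
t: 38.98
eef_pos: [0.6171, -0.214, 0.1295]
ee_rot: [-3.139, 0.0, -0.519]
force: [-0.1, -0.1, -0.1]
width: 0.0495
gripper_force: 25.0
[ 0.61706211 -0.21397665  0.12947609]
blue [326. 167.] 23 [ 608. -209.  155.] [ 604. -207.] [47. 19.] 62 205.0
blue [319. 178.] 211 [ 605. -206.   13.] [ 616. -210.] [61. 77.] 1 27.0
blue [323. 171.] 23 [ 599. -203.  154.] [ 599. -203.] [30.  7.] 59 160.0
yellow [298. 163.] 22 [ 653. -142.   22.] [ 654. -138.] [ 6. 51.] 2 29.0
yellow [297. 176.] 353 [ 613. -139.   12.] [ 614. -144.] [66. 63.] 1 22.0
red [350. 171.] 32 [ 631. -309.   13.] [ 611. -289.] [14. 88.] 49 217.0
```

```bash
python3 -m jog '[[[1,-1,40,0,0,0,40],[1,-1,75,0,0,0,40],[1,-1,90,0,0,0,40],[1,-1,96,0,0,0,40],[1,-1,97,0,0,0,40],[1,-1,97,0,0,0,40],[1,-1,97,0,0,0,62],[1,-1,97,0,0,0,62],[1,-1,97,0,0,0,62],[1,-1,60,0,0,0,70],[1,-1,20,0,0,0,74],[1,-1,-30,0,0,0,74],[1,-1,-30,0,0,0,74]]]'
python3 - <<'E'
from h import *
pots("wrist");s=arm.get_state();print(s["eef_pos"],s["q"]);print(go([.5145,-.265,.15],[np.pi,0,-.52]),go([.5145,-.265,.022],[np.pi,0,-.52]))
E
```

```text
t: 40.65
eef_pos: [0.6218, -0.2148, 0.1649]
ee_rot: [-3.136, -0.008, -0.518]
force: [0.4, 0.1, -0.6]
width: 0.0741
gripper_force: 0.0
blue wrist [253. 179.] [ 620. -214.] [ 624. -217.   57.] 58.0
yellow wrist [489. 152.] [ 530. -427.] [ 537. -420.   47.] 48.0
red wrist [362. 231.] [ 520. -283.] [ 523. -284.   47.] 48.0
[ 0.62031099 -0.21436665  0.16216856] [-0.03733675  0.36966975 -0.12277685 -0.00222027 -1.07251851  1.09019495]
(array([-66.8,  96.5,  11.5]), array([-0.004, -0.004,  0.001])) (array([-67.4,  97.1, 139.5]), array([-0.004, -0.004,  0.001]))
```

```bash
python3 -m jog '[[[-35,50,0,0,0,0,74],[-67,96,10,0,0,0,74],[-67,96,10,0,0,0,74],[-67,96,10,0,0,0,74],[-67,96,10,0,0,0,74]]]' 25
python3 - <<'E'
from h import *
pots("wrist");pots("top");s=arm.get_state();print(s["eef_pos"],s["q"])
p,W=cloud("top");cv2.imwrite("pics/t15.png",p)
E
```

```text
t: 41.32
eef_pos: [0.5141, -0.2641, 0.1491]
ee_rot: [-3.139, 0.0, -0.518]
force: [0.3, -0.1, 0.3]
width: 0.0739
gripper_force: 0.0
blue wrist [140. 102.] [ 619. -214.] [ 621. -220.   57.] 58.0
yellow wrist [415.  71.] [ 530. -428.] [ 531. -426.   47.] 48.0
red wrist [253. 181.] [ 515. -265.] [ 516. -267.   47.] 48.0
yellow top [393. 201.] [ 531. -430.] [ 530. -433.   47.] 53.0
red top [338. 207.] [ 515. -264.] [ 507. -260.   47.] 53.0
red top [ 48. 354.] [0. 0.] [ 65. 592.  30.] 36.0
[ 0.51404773 -0.26395632  0.14910797] [-0.13760676  0.26295921 -0.31208715 -0.00268545 -0.99506647  1.19155028]
```

Yellow has been knocked to (530,-429). Red is in place, so I'll carry it to its bin.

```bash
python3 -m jog '[[[0,1,60,0,0,0,74],[0,1,105,0,0,0,74],[0,1,122,0,0,0,74],[0,1,128,0,0,0,74],[0,1,128,0,0,0,74],[0,1,128,0,0,0,40],[0,1,128,0,0,0,40],[0,1,128,0,0,0,40],[0,1,128,0,0,0,40],[0,1,128,0,0,0,40],[0,1,100,0,0,0,40],[0,1,60,0,0,0,40],[0,1,20,0,0,0,40],[0,1,20,0,0,0,40]]]' 25
python3 -m jog '[[[35,-10,0,0,0,0,40],[70,-19,0,0,0,0,40],[105,-28,0,0,0,0,40],[105,-28,0,0,0,0,40],[105,-28,0,0,0,0,40],[105,-28,0,0,0,0,40]]]'
```

```text
t: 43.22
eef_pos: [0.5148, -0.2657, 0.1328]
ee_rot: [-3.137, -0.006, -0.519]
force: [-0.2, 0.2, -2.7]
width: 0.0496
gripper_force: 25.0
t: 43.98
eef_pos: [0.6169, -0.2927, 0.1292]
ee_rot: [-3.139, 0.001, -0.519]
force: [-0.1, 0.4, -0.4]
width: 0.0495
gripper_force: 25.0
```

```bash
python3 -m jog '[[[2,-2,40,0,0,0,40],[2,-2,75,0,0,0,40],[2,-2,90,0,0,0,40],[2,-2,96,0,0,0,40],[2,-2,97,0,0,0,40],[2,-2,97,0,0,0,40],[2,-2,97,0,0,0,58],[2,-2,97,0,0,0,58],[2,-2,97,0,0,0,58],[2,-2,60,0,0,0,60],[2,-2,20,0,0,0,70],[2,-2,-20,0,0,0,74],[2,-2,-20,0,0,0,74]]]'
python3 - <<'E'
from h import *
pots("wrist");s=arm.get_state();print(s["eef_pos"],s["q"])
print(go([.53,-.429,.15],[np.pi,0,-.52]))
p,W=cloud("top"); x,y,z=[W[...,i] for i in range(3)]
m=(z>.06)&(z<.1)&(abs(x-.47)<.1)&(y<-.44)&(y>-.62); print("mug",cv2.minAreaRect((W[m][:,:2]*1000).astype(np.float32)))
cv2.imwrite("pics/t16.png",cv2.resize(p[140:260,300:480],(720,480)))
E
```

```text
t: 45.6
eef_pos: [0.6228, -0.293, 0.154]
ee_rot: [-3.138, -0.007, -0.519]
force: [0.0, 0.8, -1.2]
width: 0.0738
gripper_force: 0.0
blue wrist [191. 214.] [ 620. -214.] [ 629. -228.   52.] 58.0
yellow wrist [424. 195.] [ 530. -428.] [ 535. -426.   47.] 48.0
yellow wrist [124. 215.] [0. 0.] [ 654. -161.   23.] 226.0
yellow wrist [133. 231.] [0. 0.] [ 633. -151.   12.] 186.0
red wrist [251. 180.] [ 622. -292.] [ 628. -295.   57.] 58.0
[ 0.62157201 -0.29244262  0.15159646] [-0.15803216  0.4256834  -0.06060234 -0.00246259 -1.07978554  1.21092395]
(array([-11.8, 164. ,   0.9]), array([-0.004, -0.004,  0.001]))
mug ((475.3985595703125, -504.7684326171875), (79.39936065673828, 104.3641586303711), 54.236812591552734)
```

View pics/t16.png

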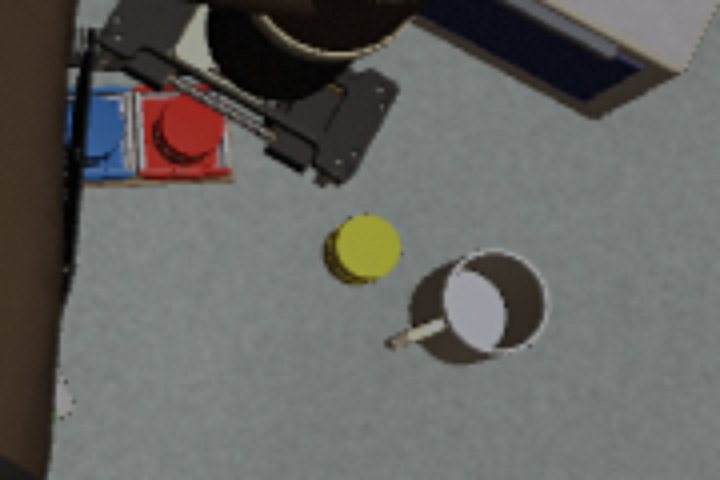

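Blue and red sit in their bins, and yellow is at (365,247) in the crop beside the mug. I'll approach with the gripper turned so its body clears the mug.

```bash
python3 -m jog '[[[0,25,0,0,0,0.18,74],[-4,60,0,0,0,0.36,74],[-8,100,0,0,0,0.54,74],[-12,140,0,0,0,0.72,74],[-12,164,0,0,0,0.9,74],[-12,164,0,0,0,1.08,74],[-12,164,0,0,0,1.26,74],[-12,164,0,0,0,1.45,74],[-12,164,0,0,0,1.64,74],[-12,164,0,0,0,1.64,74],[-12,164,0,0,0,1.64,74]]]' 25
python3 - <<'E'
from h import *
pots("wrist");s=arm.get_state();print(s["eef_pos"],s["q"])
print(go([.53,-.429,.022],[np.pi,0,-2.16]))
E
```

```text
t: 47.08
eef_pos: [0.5285, -0.4285, 0.1483]
ee_rot: [3.14, 0.002, -2.155]
force: [0.2, 0.1, 0.1]
width: 0.0736
gripper_force: 0.0
yellow wrist [249. 183.] [ 529. -429.] [ 528. -431.   47.] 48.0
[ 0.52862577 -0.42854967  0.14848496] [-0.39694546  0.42131503 -0.07507152 -0.00282481 -1.07499029 -0.18655737]
(array([-1.000e-01, -1.500e+00,  1.265e+02]), array([0.001, 0.002, 0.004]))
```

```bash
python3 -m jog '[[[0,-1,60,0,0,0,74],[0,-1,105,0,0,0,74],[0,-1,122,0,0,0,74],[0,-1,127,0,0,0,74],[0,-1,127,0,0,0,74],[0,-1,127,0,0,0,40],[0,-1,127,0,0,0,40],[0,-1,127,0,0,0,40],[0,-1,127,0,0,0,40],[0,-1,127,0,0,0,40],[0,-1,100,0,0,0,40],[0,-1,60,0,0,0,40],[0,-1,0,0,0,0,40],[0,-1,0,0,0,0,40]]]' 25
python3 -m jog '[[[-45,13,0,0,0,0,40],[-90,26,0,0,0,0,40],[-135,40,0,0,0,0,40],[-180,53,0,0,0,0,40],[-225,66,0,0,0,0,40],[-270,80,0,0,0,0,40],[-291,86,0,0,0,0,40],[-291,86,0,0,0,0,40],[-291,86,0,0,0,0,40],[-291,86,0,0,0,0,40]]]'
python3 - <<'E'
from h import *
print(go([.620,-.138,.033],[np.pi,0,-2.16]))
E
```

```text
t: 48.88
eef_pos: [0.5322, -0.4309, 0.1548]
ee_rot: [-3.132, 0.003, -2.158]
force: [-0.9, -0.5, -1.7]
width: 0.0498
gripper_force: 25.0
t: 50.12
eef_pos: [0.6192, -0.1405, 0.1496]
ee_rot: [3.141, 0.002, -2.16]
force: [0.2, 0.0, -1.3]
width: 0.0494
gripper_force: 25.0
(array([ -2.3,   0.7, 116.6]), array([ 0.   ,  0.002, -0.   ]))
```

```bash
python3 -m jog '[[[-2,1,50,0,0,0,40],[-2,1,90,0,0,0,40],[-2,1,108,0,0,0,40],[-2,1,116,0,0,0,40],[-2,1,116,0,0,0,40],[-2,1,116,0,0,0,40],[-2,1,116,0,0,0,60],[-2,1,116,0,0,0,60],[-2,1,116,0,0,0,60],[-2,1,80,0,0,0,60],[-2,1,40,0,0,0,70],[-2,1,-20,0,0,0,74],[-2,1,-80,0,0,0,74],[60,-100,-80,0,0,0,74],[60,-100,-80,0,0,0,74]]]'
python3 - <<'E'
from h import *
pots("wrist");pots("top")
s=arm.get_state();print(s["eef_pos"],s["q"])
p,W=cloud("scene");cv2.imwrite("pics/s17.png",cv2.resize(p[100:290,70:450],(800,400),interpolation=cv2.INTER_CUBIC))
m=cv2.inRange(hsv(p),(125,40,30),(170,255,255))>0
for o in blobs(m,W,15): print(*o)
p,W=cloud("top");x,y,z=[W[...,i] for i in range(3)]
m=(z>.05)&(z<.066)&(np.hypot(x-.495,y-.343)<.075); Q=W[m][:,:2]*1000
from scipy.optimize import least_squares
print(len(Q),least_squares(lambda c:np.hypot(Q[:,0]-c[0],Q[:,1]-c[1])-58.5,[495,343],loss="soft_l1",f_scale=2).x)
E
```

```text
t: 52.0
eef_pos: [0.6705, -0.2457, 0.2317]
ee_rot: [-3.139, 0.004, -2.157]
force: [0.5, 1.3, -0.1]
width: 0.0741
gripper_force: 0.0
blue wrist [298. 161.] [ 620. -216.] [ 621. -222.   57.] 58.0
yellow wrist [330. 204.] [ 620. -138.] [ 615. -153.   53.] 58.0
red wrist [261. 108.] [ 622. -293.] [ 625. -295.   57.] 58.0
blue top [321. 173.] [ 620. -213.] [ 617. -212.   53.] 61.0
red top [346. 173.] [ 624. -293.] [ 618. -290.   53.] 61.0
[ 0.67017596 -0.24928618  0.22836802] [-0.08532394  0.42357755  0.1155501  -0.00148006 -1.26272681 -0.5059352 ]
[326. 216.] 47 [678. 175.  18.] [755. 138.] [ 23. 213.] 63 204.0
[335. 219.] 29 [707. 194.  34.] [703. 197.] [ 9. 25.] 61 46.0
[340. 220.] 29 [712. 208.  27.] [694. 215.] [ 8. 57.] 69 46.0
[345. 224.] 40 [721. 221.  24.] [724. 220.] [11. 29.] 62 36.0
[350. 224.] 33 [729. 234.  25.] [730. 234.] [ 8. 28.] 66 40.0
[168. 243.] 470 [ 773. -310.   85.] [ 821. -309.] [137.  55.] 2 125.0
[321. 235.] 112 [755. 134.  24.] [752. 135.] [40. 28.] 80 30.0
313 [497.74596747 344.03442062]
```

View pics/s17.png

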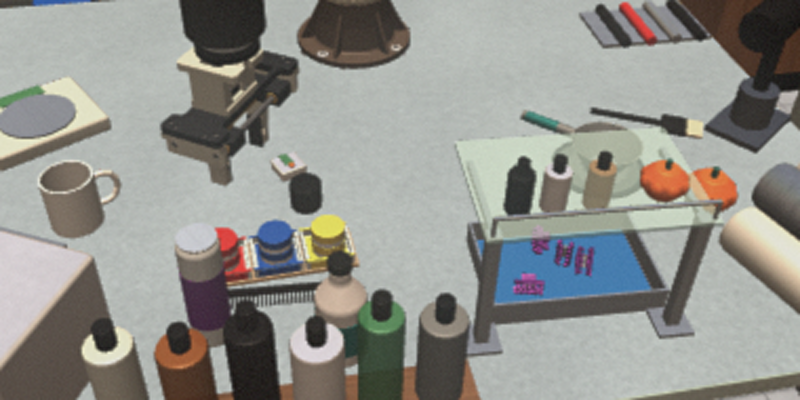

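The final view shows red, blue and yellow upright in their own bins at (225–325,245), and four clips in the tray at (515–585,240–285). The bowl is upright on the mat at (600,150), and the gripper is free. Handing in.

```bash
python3 -c "
from station import arm
print(arm.job_done())"
```

```text
the job is handed in; nothing more can be done
None
```

The job is handed in: all four clips are in the disinfecting tray, the empty bowl stands upright on the rinse mat, and the red, blue and yellow pots are upright in their own bins; I felt no knock against the shelf, and one pot (yellow) was nudged partway through but still reached its bin.

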